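# Shut the kettle's lid and switch its socket on

### The arm

A 6-joint arm with a two-finger parallel gripper is mounted at the origin on a cart in front of the work surface, level with it; the furniture and walls round the work are solid. World frame = base frame: x ahead of the robot, y to its left, z up, the work surface at z = 0. Lengths are in m, angles in rad, forces in N, time in s.
With the tool pointing down it reaches from about 0.325 to 0.775 m from the base axis. Payload 9.3 kg.
Tool frame: the origin (TCP) lies on the centre line of the jaws, within the pads' length; the fingertips stand 22 mm ahead of it and the grasp point (between the pads) lies 3 mm ahead of it (nose_length is the distance from the TCP to the fingertips, in m); z points along the fingers, y is the line along which they close (so a half turn about z gives the same grasp; the last joint's range is limited). The gripper opens to 85 mm and grips with 20 to 120 N. Pads are 22 mm wide; open, the fingers measure 114 mm over their backs; the gripper's body (76 mm by 85 mm) begins 54 mm behind the grasp point. The pads swing forward as they close: fully open they stand 13 mm farther back than shut.
Start: joints at [0.97, 0.259, 0.021, 1.334, 0, 1.418], TCP at [0.238, 0.496, 0.253] pointing down, gripper open.
Joint ranges: [-3.04, 3.04], [-0.91, 1.82], [-1.04, 1.36], [-1.92, 1.95], [-1.52, 1.45], [-3.14, 3.14]. Speed limits (rad/s): [2.22, 2.22, 2.79, 3.14, 3.14, 3.14].

### API

Orientations are given as a unit quaternion [x, y, z, w].
In Python, from workcell import * gives the robot as it stands.
- The arm moves only by the tool servo_tool, never from a script. Its argument "plan" is a list of rows, each an object of numbers: "fingers": the opening, from -1 (shut) to 1 (fully open); "x", "y", "z": the shift along the tool's x, y, z scaled (see below); "wx", "wy", "wz": the turn, a rotation vector about the tool's x, y, z scaled (see below). In form: [{"fingers": .., "x": .., "y": .., "z": .., "wx": .., "wy": .., "wz": ..}, ...]. A call has 1 to 10 rows; each row shifts and turns the commanded pose from where the row before left it, along the tool's axes as they then stand; what a row does not reach is not made up. The controller multiplies each number of a shift by 100 mm and each number of a turn by 180 degrees. A row lasts 1/12 s, in which the tool goes at most 41.7 mm and 7.16 degrees, less where a joint would pass 70% of its speed; a pose out of reach is approached as far as the arm can. A call with a number of a shift or a turn outside -1 to 1 is refused whole. A call with a gripper value outside its range is refused whole. The fingers move at their own pace and stop on an object; the grip force is fixed at half the most. Time passes only in rows, so rows that do not move let the fingers close. It gives the time, the measured TCP pose, the force, the opening and the grip force at its end, in the units of the state.
- get_state(): the state, without advancing time (a new reading comes with each control period).
- read_camera(name): name is "side" or "top"; returns a dict with "image" (480x640x3 uint8, red, green, blue), "range_z" (480x640 float32, m along the optical axis (not along the pixel's ray), 0 where there is no reading), "fx", "fy", "cx", "cy" (pixels), "R" (3x3) and "t" (3): a world point X has camera coordinates R X + t. Camera axes: x right, y down, z forward; pixel columns grow to the right and rows downward; lengths in m; the calibration is good to about 2 mm. A picture is of the moment at which its call begins.
- sign_off(): hands the job in; it is judged then, once.
Trained networks look in a picture, given as the dict that the camera call returned (one of the last four; its "shot" number tells which), for a name from the list of things; names that differ only in an ending like _2 or _b are one class to them, and where a whole thing is asked for, a point or a joint stands for the part that bears it (a point fixed in the world has none). Each returns a list of dicts, best first, with "p" (0 to 1); they miss things now and then, are a little off and sometimes report something else, mostly with a low value. They report only what shows in the picture. A call takes as long as a camera call.
- masks_of(picture, target): "pixels" (480x640 bool, what is visible of it) and "bbox" ([centre column, centre row, width, height] in pixels, round what is visible of it).
The state is a dict: "clock": time; "joint_positions": joint angles; "dq": joint speeds; "tau": joint torques, N m; "position": TCP position; "orientation": TCP orientation; "force": force on the tool from outside, world axes, zero at the start; "ft_torque": the same for the moment, N m; "grip_width": opening from 0.0 (shut) to 1.0 (fully open); "gripper_force": force on a finger pad.
Only numpy, scipy, OpenCV 4.12 (cv2) and the standard library are available. Lean on these libraries where they do the work, as an engineer would, in place of code of your own. Each camera call takes 0.05 s, during which the arm holds its last target. There are 200 camera calls.

### The job

Get the kettle heating without picking anything up: first push its open lid fully shut with a fingertip, then flip the red toggle lever past its middle towards the green dot so that it snaps over and stays on. Leave the blue switch off, the kettle standing in place on its base and everything else where it is, and end with the hand clear.

Things in the scene. Friction and masses are not known exactly. Their poses are not given: they have to be found in the camera images.
- kettle: black electric kettle, loose, about 1 kg, 154 x 207 mm over spout and handle, 220 mm high, standing on its flat round power base (top 16 mm above the worktop). Origin: centre of its underside. Its D handle is on its -y side and reaches 218 mm above the origin; the spout is at +y. Yaw varies
- kettle_lid (a joint): angle of the kettle's lid: 0 = shut, about 1.2 rad = wide open. It stays where it is left (stiff hinge, 0.05 N m)
- lid_hinge (a point): point on the lid's hinge axis, at (0, -20, 201) mm in the kettle's frame; the axis lies along the kettle's x. The lid reaches 97 mm from here towards the spout when shut, is 98 mm wide, and swings up towards the handle as it opens; to shut it, push its top face over and down from the handle side
- lid_top (a point): point on the lid's smooth top face, on its centre line, 70 mm from the hinge axis (27 mm from the free edge); moves with the lid. Its z axis stands out of the top face, its y axis runs from the hinge to the free edge
- red_switch: white socket box fixed to the worktop, 80 x 120 mm and 38 mm high, with a red toggle lever on top and a black plug in its socket. Origin: centre of its underside. The lever's pivot is at (0, -30, 41) mm in the box's frame; the lever swings in the box's x-z plane, off towards -x, on towards +x, where a green dot is set in the top 26 mm from the pivot. The plug, 38 mm wide, stands 24 mm high above the box at (0, 28) mm. Yaw varies
- red_toggle (a joint): angle of the red lever: 0 = off (leaning 0.42 rad to the box's -x side), 0.42 rad = upright, 0.84 rad = on (leaning 0.42 rad to the green dot). An over-centre spring holds it against either stop; pushed past upright it snaps over by itself. About 4 N sideways near its tip is needed to start it
- red_tip (a point): centre of the very end of the red lever, which is 50 mm long from its pivot and a round bar 7 mm (root) to 11 mm (end) thick
- blue_switch: white socket box fixed to the worktop, 80 x 120 mm and 38 mm high, with a blue toggle lever on top and a black plug in its socket. Origin: centre of its underside. The lever's pivot is at (0, -30, 41) mm in the box's frame; the lever swings in the box's x-z plane, off towards -x, on towards +x, where a green dot is set in the top 26 mm from the pivot. The plug, 38 mm wide, stands 24 mm high above the box at (0, 28) mm. Yaw varies. It feeds something else
- blue_toggle (a joint): angle of the blue lever: 0 = off (leaning 0.42 rad to the box's -x side), 0.42 rad = upright, 0.84 rad = on (leaning 0.42 rad to the green dot). An over-centre spring holds it against either stop; pushed past upright it snaps over by itself. About 4 N sideways near its tip is needed to start it
- blue_tip (a point): centre of the very end of the blue lever, which is 50 mm long from its pivot and a round bar 7 mm (root) to 11 mm (end) thick
- blue_mug: a dark blue mug 80 mm wide and 90 mm high; a bystander
- kitchen_timer: a round white kitchen timer with a red top, 64 mm wide, 43 mm high; a bystander
- spice_jar: a small clear spice jar with a white cap, 47 mm wide, 98 mm high; a bystander
- lime: a green lime, 55 mm; a bystander
- honey_jar: a glass jar with a green lid, 74 mm wide, 84 mm high; a bystander
- spoon: a steel spoon, 188 mm long, lying flat; a bystander

How it is judged:
By the outcome, as a careful person would: the job done as asked, in the order asked, and still so for the second after the job is handed in, with the robot touching nothing.
It also fails if it takes over 45 s, if anything falls off the work surface, if the arm or the gripper's body presses on something with over 40 N, if the wrist force passes 120 N, or if a joint passes its speed limit or range.

## Working session

There is one attempt and no reset: what is moved stays moved. The work goes in short steps, Python scripts to look and compute and a tool call to move; the robot and the scene stay as the last step left them, time stands still between calls to the robot, and variables do not carry over. Pictures are saved under pics/ and viewed, at most 10 in all, crops included, and the job is handed in when it is done.

Besides the shell and the picture viewer there is one more tool, called in YAML: its name, and indented under it one key for each argument. servo_tool: Moves the arm, as the interface text tells. Shifts and turns lie within -1 to 1; 1 stands for 100 mm of shift or 180 degrees of turn. Its arguments: {"type":"object","properties":{"plan":{"type":"array"}},"required":["plan"]}

```bash
mkdir -p pics; cat > h.py <<'E'
from workcell import *
import numpy as np, cv2
def pts(p,m):
    m=m&(p["range_z"]>0); v,u=np.nonzero(m); z=p["range_z"][m]
    c=np.stack([(u-p["cx"])/p["fx"]*z,(v-p["cy"])/p["fy"]*z,z],1)
    return (c-p["t"])@p["R"], u, v
def proj(p,X):
    c=p["R"]@np.array(X)+p["t"]; return c[0]/c[2]*p["fx"]+p["cx"],c[1]/c[2]*p["fy"]+p["cy"]
E
python3 - <<'E'
from h import *
for n in ["top","side"]:
    p=read_camera(n); cv2.imwrite(f"pics/{n}0.png",p["image"][:,:,::-1]); np.savez(f"{n}0.npz",**{k:v for k,v in p.items()})
    print(n,"cam pos",-p["R"].T@p["t"])
    for k in ["kettle","kettle_lid","red_switch","red_toggle","blue_switch","blue_toggle","blue_mug","kitchen_timer","spice_jar","lime","honey_jar","spoon"]:
        for d in masks_of(p,k)[:1]:
            X,_,_=pts(p,d["pixels"])
            np.save(f"{n}_{k}.npy",d["pixels"])
            if len(X): print(k,round(d["p"],2),np.round(d["bbox"]),len(X),X.mean(0).round(3),np.percentile(X,2,axis=0).round(3),np.percentile(X,98,axis=0).round(3))
s=get_state();print(s)
E
```

```text
top cam pos [0.26202792 0.11659635 1.44792759]
kettle 0.91 [372. 256.  79.  58.] 3103 [0.471 0.007 0.17 ] [ 0.417 -0.092  0.046] [0.543 0.083 0.297]
kettle_lid 0.76 [372. 248.  23.  39.] 708 [ 0.477 -0.006  0.272] [ 0.436 -0.035  0.229] [0.521 0.02  0.3  ]
red_switch 0.68 [231. 254.  50.  35.] 1237 [0.537 0.369 0.037] [0.498 0.312 0.001] [0.583 0.432 0.065]
red_toggle 0.23 [265. 212.  17.  19.] 293 [0.636 0.257 0.085] [0.618 0.236 0.031] [0.661 0.279 0.104]
blue_switch 0.33 [210. 221.  23.  22.] 387 [0.641 0.421 0.037] [0.616 0.395 0.007] [0.671 0.45  0.048]
blue_mug 0.63 [168. 280.  47.  31.] 943 [0.483 0.556 0.044] [0.441 0.491 0.004] [0.517 0.593 0.092]
kitchen_timer 0.97 [211. 219.  20.  20.] 395 [0.641 0.421 0.037] [0.616 0.395 0.01 ] [0.672 0.45  0.048]
spice_jar 0.68 [267. 212.  19.  24.] 338 [0.636 0.256 0.079] [0.618 0.235 0.014] [0.662 0.278 0.104]
lime 0.5 [245. 208.  14.  17.] 194 [0.669 0.328 0.038] [0.65  0.309 0.023] [0.691 0.349 0.05 ]
honey_jar 0.67 [470. 268.  29.  26.] 654 [ 0.425 -0.297  0.069] [ 0.395 -0.332  0.002] [ 0.458 -0.272  0.089]
spoon 0.69 [278. 297.  1
[... 1279 characters left out ...]
nt_positions': array([ 9.70390575e-01,  2.58574724e-01,  2.14876016e-02,  1.33368227e+00,
       -1.70875565e-05,  1.41825875e+00]), 'dq': array([-8.92552783e-05,  5.79774512e-04,  1.24711927e-03,  1.67580824e-03,
       -2.19554369e-03, -9.36583242e-04]), 'tau': array([-5.74283763e-05, -5.55386853e+01,  3.44719112e+01,  1.77021528e-03,
       -2.45045758e-04, -7.13157149e-06]), 'position': array([0.23814905, 0.49576089, 0.25328758]), 'orientation': array([2.22067192e-01, 9.75031365e-01, 9.38205558e-06, 1.28961608e-05]), 'force': array([-1.04802854,  0.47452817, -0.09362973]), 'ft_torque': array([-0.02282351, -0.00685095,  0.03579232]), 'gripper_force': 0.0, 'grip_width': 0.9973628228803032}
```

```bash
python3 - <<'E'
import cv2
t=cv2.imread("pics/top0.png");s=cv2.imread("pics/side0.png")
cv2.imwrite("pics/a.png",cv2.resize(t[190:320,160:420],None,fx=3,fy=3,interpolation=cv2.INTER_CUBIC))
cv2.imwrite("pics/b.png",cv2.resize(s[140:350,240:400],None,fx=2.8,fy=2.8,interpolation=cv2.INTER_CUBIC))
E
```

```text
(no output)
```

View pics/a.png

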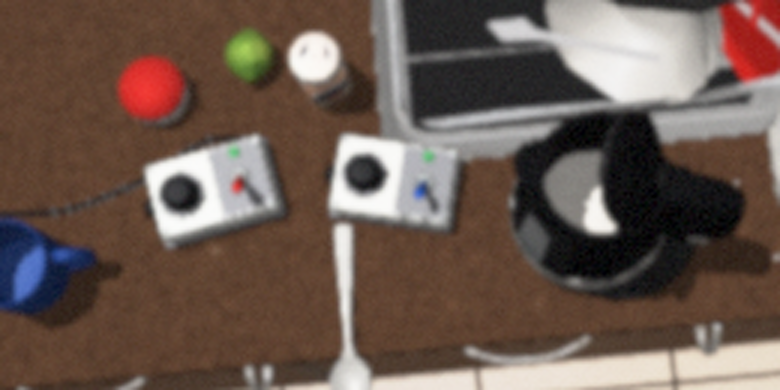

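View pics/b.png

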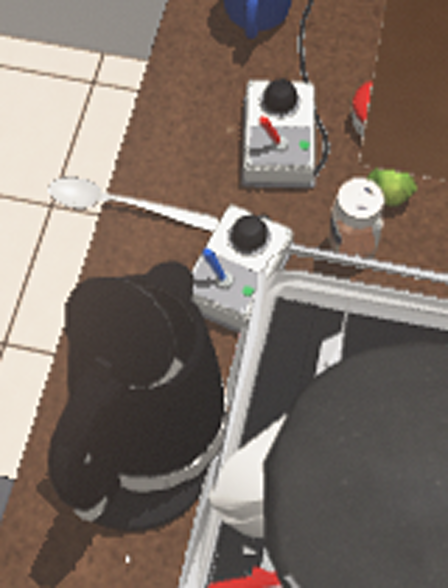

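```bash
python3 - <<'E'
from h import *
P={n:dict(np.load(f"{n}0.npz",allow_pickle=True)) for n in ["top","side"]}
A={}
for n,p in P.items():
    X,u,v=pts(p,np.ones((480,640),bool)); C=p["image"][v,u].astype(int); A[n]=(X,C)
for nm,lo,hi in [("red",(.48,.295),(.61,.445)),("blue",(.48,.12),(.6,.26))]:
  for n in A:
    X,C=A[n]; w=(X[:,:2]>lo).all(1)&(X[:,:2]<hi).all(1)
    m=w&(X[:,2]>.03)&(X[:,2]<.046); r=cv2.minAreaRect(X[m][:,:2].astype(np.float32)*1000); print(nm,n,m.sum(),np.round(r[0],1),np.round(r[1],1),round(r[2],1),"z",np.median(X[m][:,2]))
    g=w&(C[:,1]>C[:,0]+40)&(C[:,1]>C[:,2]+30); print(" green",g.sum(),X[g].mean(0).round(4))
    a,b=(0,2) if nm=="red" else (2,0)
    g=w&(C[:,a]>C[:,b]+50)&(C[:,a]>C[:,1]+40); print(" lever",X[g].round(3).tolist())
    g=w&(X[:,2]>.055)&(C.max(1)<60); print(" plug",g.sum(),X[g].mean(0).round(4), np.ptp(X[g],axis=0).round(3) if g.any() else 0)
X,C=A["top"]
L,_,_=pts(P["top"],np.load("top_kettle_lid.npy"))
K=np.concatenate([A[n][0] for n in A]); K=K[(abs(K[:,0]-.48)<.13)&(abs(K[:,1])<.16)]
for z0,z1 in [(.01,.022),(.05,.15),(.15,.2),(.205,.216),(.216,.24),(.24,.27),(.27,.32)]:
    q=K[(K[:,2]>z0)&(K[:,2]<z1)]; r=cv2.minAreaRect(q[:,:2].astype(np.float32)*1000); print(z0,len(q),q.min(0).round(3),q.max(0).round(3),np.round(r[0]),np.round(r[1]),round(r[2]))
c=np.median(L,0)
for i in range(4):
    d=(L-L.mean(0)) ; U,S,V=np.linalg.svd(d,full_matrices=False); e=abs(d@V[2]); L=L[e<np.percentile(e,90)]
print("lid n",V[2],L.mean(0),e.max(),len(L))
# save a height map view
h=np.zeros((480,640),np.float32)
p=P["top"]; X,u,v=pts(p,np.ones((480,640),bool)); h[v,u]=X[:,2]
print((h[228:286:3,330:416:4]*1000).astype(int))
E
```

```text
red top 849 [541.7 372.2] [ 74.9 115.6] 10.9 z 0.03875233889883237
 green 8 [0.5732 0.3476 0.0405]
 lever [[0.542, 0.341, 0.065], [0.536, 0.341, 0.079], [0.535, 0.338, 0.085], [0.536, 0.336, 0.08], [0.533, 0.343, 0.084], [0.531, 0.34, 0.089], [0.532, 0.338, 0.086], [0.531, 0.335, 0.086], [0.529, 0.343, 0.087], [0.529, 0.34, 0.087], [0.528, 0.337, 0.089], [0.529, 0.335, 0.087], [0.536, 0.351, 0.04], [0.528, 0.342, 0.08], [0.526, 0.338, 0.085]]
 plug 42 [0.5307 0.3927 0.0597] [0.025 0.023 0.01 ]
red side 619 [539.6 367.7] [ 72.8 117.5] 10.6 z 0.03686683030719106
 green 10 [0.5713 0.3485 0.0377]
 lever [[0.519, 0.376, 0.036], [0.523, 0.337, 0.084], [0.526, 0.338, 0.085], [0.529, 0.339, 0.084], [0.531, 0.339, 0.084], [0.527, 0.334, 0.085], [0.53, 0.332, 0.089], [0.532, 0.335, 0.086], [0.53, 0.367, 0.04], [0.526, 0.335, 0.078], [0.53, 0.335, 0.08], [0.532, 0.335, 0.081], [0.535, 0.339, 0.075], [0.53, 0.334, 0.076], [0.532, 0.336, 0.074], [0.535, 0.335, 0.076], [0.538, 0.339, 0.071], [0.533, 0.334, 0.072], [0.536, 0.333, 0.075], [0.538, 0.339, 0.066], [0.538, 0.36, 0.038], [0.536, 0.336, 0
[... 3490 characters left out ...]
5 235 180 105  78  85  95 135
  170 168  -1  -2]
 [  4 111 155 188 208 212 215 212 210 211 212 194 148  66  74  83  97 120
  133   4   0   2]
 [  3  93 135 166 182 202 203 207 212 197 188 161 108  13  10  12  46   0
    0   0  -5   0]
 [  3  54 111 136 153 173 181 179 182 173 152 117  55  15  16  15   0   0
    3  -1  -3   3]
 [  2   1  85 105 126 143 152 154 151 141 118  67  14  14  17   5   4   4
    0   0   0  -3]
 [ -6   0   3  72  95 102 116 122 116 108  69  16  13  17   9   0   1  -2
    2   1   3   0]
 [  0  -5  -1  41  66  64  80  83  78  54  19  18  22  15   0  -3   1   3
   -3   3  -1  -2]
 [  1   0   2   3   3  47  44  40  33  17  19  18  12  -5   0   0   0   3
    2   3  -2  -2]]
```

The top view shows the kettle with its handle to the right (world -y), its lid open at about 56°, and its yaw near -17°. The red box is left of the blue one, with both levers leaning towards -x and the green dots at +x. In the side view the red lever is at crop pixel (270,130) and the blue at (212,262). First move: raise and travel to above the handle side of the lid.

servo_tool:
  plan:
    - {"fingers":-1,"z":-0.35,"wz":-0.016}
    - {"fingers":-1,"z":-0.35,"wz":-0.016}
    - {"fingers":-1,"z":-0.35,"wz":-0.016}
    - {"fingers":-1,"z":-0.25}
    - {"fingers":-1,"x":-0.2,"y":-0.235}
    - {"fingers":-1,"x":-0.2,"y":-0.235}
    - {"fingers":-1,"x":-0.2,"y":-0.235}
    - {"fingers":-1,"x":-0.2,"y":-0.235}
    - {"fingers":-1,"x":-0.2,"y":-0.235}
    - {"fingers":-1,"x":-0.2,"y":-0.235}

```text
invalid input at $.plan[0]: expected keys fingers, x, y, z, wx, wy, wz
```

servo_tool:
  plan:
    - {"fingers":-1,"x":-0.2,"y":-0.235}
    - {"fingers":-1,"x":-0.2,"y":-0.235}
    - {"fingers":-1,"x":-0.2,"y":-0.235}
    - {"fingers":-1,"x":-0.2,"y":-0.235}
    - {"fingers":-1,"x":-0.2,"y":-0.235}
    - {"fingers":-1,"x":-0.2,"y":-0.235}
    - {"fingers":-1,"x":-0.2,"y":-0.235}
    - {"fingers":-1,"x":-0.2,"y":-0.235}
    - {"fingers":-1,"x":-0.2,"y":-0.235}
    - {"fingers":-1}

```text
invalid input at $.plan[0]: expected keys fingers, x, y, z, wx, wy, wz
```

servo_tool:
  plan:
    - {"fingers":-1,"x":0,"y":0,"z":-0.35,"wx":0,"wy":0,"wz":-0.016}
    - {"fingers":-1,"x":0,"y":0,"z":-0.35,"wx":0,"wy":0,"wz":-0.016}
    - {"fingers":-1,"x":0,"y":0,"z":-0.35,"wx":0,"wy":0,"wz":-0.016}
    - {"fingers":-1,"x":0,"y":0,"z":-0.25,"wx":0,"wy":0,"wz":0}
    - {"fingers":-1,"x":-0.2,"y":-0.235,"z":0,"wx":0,"wy":0,"wz":0}
    - {"fingers":-1,"x":-0.2,"y":-0.235,"z":0,"wx":0,"wy":0,"wz":0}
    - {"fingers":-1,"x":-0.2,"y":-0.235,"z":0,"wx":0,"wy":0,"wz":0}
    - {"fingers":-1,"x":-0.2,"y":-0.235,"z":0,"wx":0,"wy":0,"wz":0}
    - {"fingers":-1,"x":-0.2,"y":-0.235,"z":0,"wx":0,"wy":0,"wz":0}
    - {"fingers":-1,"x":-0.2,"y":-0.235,"z":0,"wx":0,"wy":0,"wz":0}

```text
clock: 2.13
position: [0.3118, 0.3245, 0.3834]
orientation: [0.148, 0.989, 0.0, 0.0]
force: [0.5, -0.4, 0.0]
grip_width: 0.003
gripper_force: 0.0
```

servo_tool:
  plan:
    - {"fingers":-1,"x":-0.26,"y":-0.3,"z":0,"wx":0,"wy":0,"wz":0}
    - {"fingers":-1,"x":-0.26,"y":-0.3,"z":0,"wx":0,"wy":0,"wz":0}
    - {"fingers":-1,"x":-0.26,"y":-0.3,"z":0,"wx":0,"wy":0,"wz":0}
    - {"fingers":-1,"x":-0.26,"y":-0.3,"z":0,"wx":0,"wy":0,"wz":0}
    - {"fingers":-1,"x":-0.26,"y":-0.3,"z":0,"wx":0,"wy":0,"wz":0}
    - {"fingers":-1,"x":-0.26,"y":-0.3,"z":0,"wx":0,"wy":0,"wz":0}
    - {"fingers":-1,"x":-0.26,"y":-0.3,"z":0,"wx":0,"wy":0,"wz":0}
    - {"fingers":-1,"x":-0.26,"y":-0.3,"z":0,"wx":0,"wy":0,"wz":0}
    - {"fingers":-1,"x":-0.26,"y":-0.3,"z":0,"wx":0,"wy":0,"wz":0}
    - {"fingers":-1,"x":0,"y":0,"z":0,"wx":0,"wy":0,"wz":0}

```text
clock: 2.97
position: [0.4586, -0.0062, 0.3821]
orientation: [0.151, 0.989, -0.001, -0.0]
force: [-0.9, 0.7, -0.7]
grip_width: 0.001
gripper_force: 0.0
```

servo_tool:
  plan:
    - {"fingers":-1,"x":-0.1,"y":-0.14,"z":0,"wx":0,"wy":0,"wz":0}
    - {"fingers":-1,"x":-0.1,"y":-0.14,"z":0,"wx":0,"wy":0,"wz":0}
    - {"fingers":-1,"x":0,"y":0,"z":0,"wx":0,"wy":0,"wz":0}
    - {"fingers":-1,"x":0,"y":0,"z":0,"wx":0,"wy":0,"wz":0}

```text
clock: 3.3
position: [0.4674, -0.0339, 0.383]
orientation: [0.149, 0.989, 0.0, -0.0]
force: [-1.5, 1.3, 0.1]
grip_width: 0.001
gripper_force: 0.0
```

```bash
python3 - <<'E'
from h import *
p=read_camera("side"); s=get_state()["position"]; print(s.round(4))
cv2.imwrite("pics/c.png",cv2.resize(p["image"][170:350,220:400,::-1],None,fx=3,fy=3,interpolation=cv2.INTER_CUBIC))
E
```

```text
[ 0.4671 -0.0333  0.3832]
```

View pics/c.png

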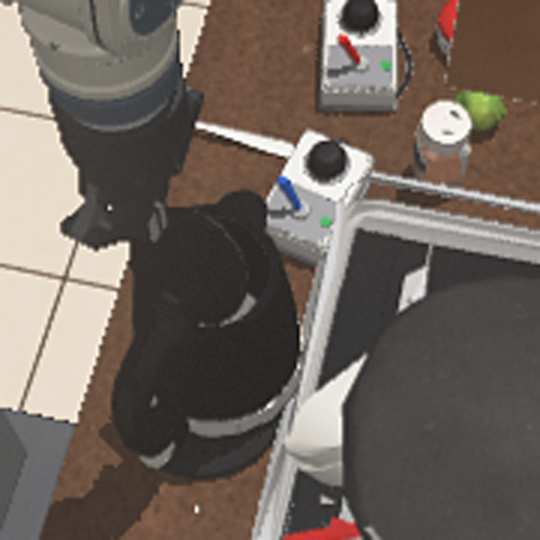

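servo_tool:
  plan:
    - {"fingers":-1,"x":-0.05,"y":-0.06,"z":0.2,"wx":0,"wy":0,"wz":0}
    - {"fingers":-1,"x":0,"y":0,"z":0.2,"wx":0,"wy":0,"wz":0}
    - {"fingers":-1,"x":0,"y":0,"z":0.2,"wx":0,"wy":0,"wz":0}
    - {"fingers":-1,"x":0,"y":0,"z":0.2,"wx":0,"wy":0,"wz":0}
    - {"fingers":-1,"x":0,"y":0,"z":0.1,"wx":0,"wy":0,"wz":0}
    - {"fingers":-1,"x":0,"y":0,"z":0,"wx":0,"wy":0,"wz":0}
    - {"fingers":-1,"x":0,"y":0,"z":0,"wx":0,"wy":0,"wz":0}

```text
clock: 3.93
position: [0.4702, -0.0401, 0.2938]
orientation: [0.148, 0.989, 0.0, 0.0]
force: [0.2, 0.0, 0.5]
grip_width: -0.001
gripper_force: 0.0
```

servo_tool:
  plan:
    - {"fingers":-1,"x":0,"y":0.08,"z":0,"wx":0,"wy":0,"wz":0}
    - {"fingers":-1,"x":0,"y":0.08,"z":0,"wx":0,"wy":0,"wz":0}
    - {"fingers":-1,"x":0,"y":0.06,"z":0.04,"wx":0,"wy":0,"wz":0}
    - {"fingers":-1,"x":0,"y":0.06,"z":0.05,"wx":0,"wy":0,"wz":0}
    - {"fingers":-1,"x":0,"y":0.06,"z":0.05,"wx":0,"wy":0,"wz":0}
    - {"fingers":-1,"x":0,"y":0.06,"z":0.05,"wx":0,"wy":0,"wz":0}
    - {"fingers":-1,"x":0,"y":0.06,"z":0.05,"wx":0,"wy":0,"wz":0}
    - {"fingers":-1,"x":0,"y":0.05,"z":0.05,"wx":0,"wy":0,"wz":0}
    - {"fingers":-1,"x":0,"y":0.04,"z":0.06,"wx":0,"wy":0,"wz":0}
    - {"fingers":-1,"x":0,"y":0,"z":0,"wx":0,"wy":0,"wz":0}

```text
clock: 4.77
position: [0.4861, 0.0127, 0.2567]
orientation: [0.148, 0.989, 0.0, -0.001]
force: [0.4, 0.7, 0.2]
grip_width: 0.001
gripper_force: 0.0
```

Tip is now at z≈0.235 over the lid; press down gently, watching the force.

servo_tool:
  plan:
    - {"fingers":-1,"x":0,"y":0,"z":0.04,"wx":0,"wy":0,"wz":0}
    - {"fingers":-1,"x":0,"y":0,"z":0.04,"wx":0,"wy":0,"wz":0}
    - {"fingers":-1,"x":0,"y":0,"z":0,"wx":0,"wy":0,"wz":0}

```text
clock: 5.02
position: [0.4868, 0.0118, 0.2508]
orientation: [0.148, 0.989, 0.0, 0.001]
force: [-0.3, 0.5, 1.7]
grip_width: 0.003
gripper_force: 0.9
```

servo_tool:
  plan:
    - {"fingers":-1,"x":0,"y":0,"z":0.03,"wx":0,"wy":0,"wz":0}
    - {"fingers":-1,"x":0,"y":0,"z":0.02,"wx":0,"wy":0,"wz":0}
    - {"fingers":-1,"x":0,"y":0,"z":0,"wx":0,"wy":0,"wz":0}

```text
clock: 5.27
position: [0.4878, 0.0112, 0.2501]
orientation: [0.148, 0.989, -0.0, 0.005]
force: [-7.3, -0.7, 40.3]
grip_width: -0.0
gripper_force: 20.1
```

servo_tool:
  plan:
    - {"fingers":-1,"x":0,"y":0,"z":-0.2,"wx":0,"wy":0,"wz":0}
    - {"fingers":-1,"x":0,"y":0,"z":-0.3,"wx":0,"wy":0,"wz":0}
    - {"fingers":-1,"x":0,"y":0,"z":-0.3,"wx":0,"wy":0,"wz":-0.039}
    - {"fingers":-1,"x":0,"y":0,"z":0,"wx":0,"wy":0,"wz":-0.039}
    - {"fingers":-1,"x":0,"y":0,"z":0,"wx":0,"wy":0,"wz":-0.039}
    - {"fingers":-1,"x":0,"y":0,"z":0,"wx":0,"wy":0,"wz":-0.039}
    - {"fingers":-1,"x":-0.06,"y":0.31,"z":0,"wx":0,"wy":0,"wz":0}
    - {"fingers":-1,"x":-0.06,"y":0.31,"z":0,"wx":0,"wy":0,"wz":0}
    - {"fingers":-1,"x":-0.06,"y":0.31,"z":0,"wx":0,"wy":0,"wz":0}
    - {"fingers":-1,"x":-0.06,"y":0.31,"z":0,"wx":0,"wy":0,"wz":0}

```text
clock: 6.1
position: [0.486, 0.1391, 0.3251]
orientation: [-0.096, 0.995, -0.0, 0.0]
force: [0.5, -0.1, -0.2]
grip_width: -0.001
gripper_force: 0.0
```

servo_tool:
  plan:
    - {"fingers":-1,"x":-0.06,"y":0.31,"z":0,"wx":0,"wy":0,"wz":0}
    - {"fingers":-1,"x":-0.06,"y":0.31,"z":0,"wx":0,"wy":0,"wz":0}
    - {"fingers":-1,"x":-0.06,"y":0.31,"z":0,"wx":0,"wy":0,"wz":0}
    - {"fingers":-1,"x":-0.06,"y":0.31,"z":0,"wx":0,"wy":0,"wz":0}
    - {"fingers":-1,"x":-0.06,"y":0.31,"z":0,"wx":0,"wy":0,"wz":0}
    - {"fingers":-1,"x":-0.06,"y":0.31,"z":0,"wx":0,"wy":0,"wz":0}
    - {"fingers":-1,"x":0,"y":0,"z":0,"wx":0,"wy":0,"wz":0}
    - {"fingers":-1,"x":0,"y":0,"z":0,"wx":0,"wy":0,"wz":0}

```text
clock: 6.77
position: [0.4856, 0.3289, 0.3243]
orientation: [-0.098, 0.995, -0.0, -0.001]
force: [0.0, -0.4, -0.7]
grip_width: -0.005
gripper_force: 0.0
```

```bash
python3 - <<'E'
from h import *
p=read_camera("side"); s=get_state(); print(s["position"].round(4),s["orientation"].round(3))
cv2.imwrite("pics/d.png",cv2.resize(p["image"][150:350,220:400,::-1],None,fx=3,fy=3,interpolation=cv2.INTER_CUBIC))
t=read_camera("top")
for q in (p,t):
    X,_,_=pts(q,np.ones((480,640),bool))
    d=X[:,:2]-[.4696,-.0444]; a=d@[.292,.956]; b=d@[.956,-.292]
    for lo,hi in [(20,40),(40,60),(60,80),(80,95)]:
        m=(a*1e3>lo)&(a*1e3<hi)&(abs(b)<.025)&(X[:,2]<.35); print(lo,m.sum(),np.percentile(X[m][:,2],[10,50,90]).round(3) if m.any() else 0)
E
```

```text
[0.4858 0.3279 0.3246] [-0.097  0.995 -0.    -0.   ]
20 191 [0.222 0.224 0.233]
40 168 [0.223 0.225 0.228]
60 180 [0.223 0.225 0.227]
80 108 [0.221 0.224 0.226]
20 157 [0.223 0.226 0.235]
40 159 [0.224 0.227 0.231]
60 156 [0.224 0.226 0.23 ]
80 115 [0.222 0.226 0.229]
```

View pics/d.png

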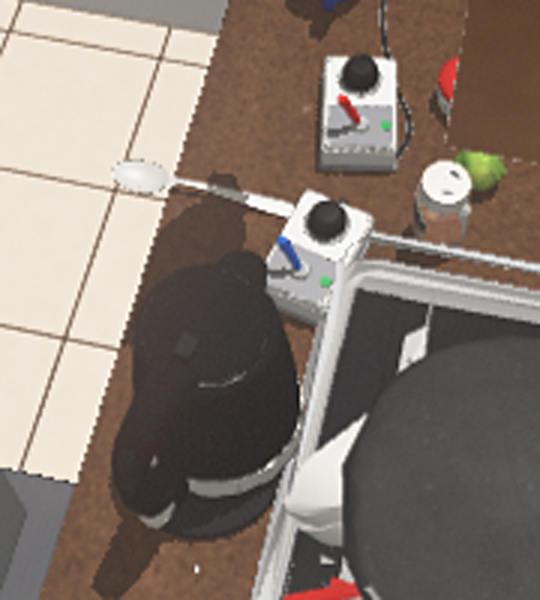

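The lid is flat at z≈0.225 all along, so it is shut, and the kettle hasn't moved. Next I descend beside the red lever.

servo_tool:
  plan:
    - {"fingers":-1,"x":0,"y":0.03,"z":0.3,"wx":0,"wy":0,"wz":0}
    - {"fingers":-1,"x":0,"y":0,"z":0.3,"wx":0,"wy":0,"wz":0}
    - {"fingers":-1,"x":0,"y":0,"z":0.3,"wx":0,"wy":0,"wz":0}
    - {"fingers":-1,"x":0,"y":0,"z":0.3,"wx":0,"wy":0,"wz":0}
    - {"fingers":-1,"x":0,"y":0,"z":0.3,"wx":0,"wy":0,"wz":0}
    - {"fingers":-1,"x":0,"y":0,"z":0.3,"wx":0,"wy":0,"wz":0}
    - {"fingers":-1,"x":0,"y":0,"z":0.3,"wx":0,"wy":0,"wz":0}
    - {"fingers":-1,"x":0,"y":0,"z":0.2,"wx":0,"wy":0,"wz":0}
    - {"fingers":-1,"x":0,"y":0,"z":0,"wx":0,"wy":0,"wz":0}
    - {"fingers":-1,"x":0,"y":0,"z":0,"wx":0,"wy":0,"wz":0}

```text
clock: 7.7
position: [0.4853, 0.3294, 0.0953]
orientation: [-0.096, 0.995, -0.0, -0.001]
force: [0.0, -0.2, 0.7]
grip_width: 0.003
gripper_force: 0.0
```

servo_tool:
  plan:
    - {"fingers":-1,"x":0,"y":0,"z":0.07,"wx":0,"wy":0,"wz":0}
    - {"fingers":-1,"x":-0.08,"y":0,"z":0,"wx":0,"wy":0,"wz":0}
    - {"fingers":-1,"x":-0.08,"y":0,"z":0,"wx":0,"wy":0,"wz":0}
    - {"fingers":-1,"x":-0.08,"y":0,"z":0,"wx":0,"wy":0,"wz":0}
    - {"fingers":-1,"x":-0.08,"y":0,"z":0,"wx":0,"wy":0,"wz":0}
    - {"fingers":-1,"x":-0.08,"y":0,"z":0,"wx":0,"wy":0,"wz":0}
    - {"fingers":-1,"x":-0.08,"y":0,"z":0,"wx":0,"wy":0,"wz":0}
    - {"fingers":-1,"x":-0.07,"y":0,"z":0,"wx":0,"wy":0,"wz":0}
    - {"fingers":-1,"x":0,"y":0,"z":0,"wx":0,"wy":0,"wz":0}

```text
clock: 8.45
position: [0.5411, 0.3415, 0.0882]
orientation: [-0.096, 0.995, 0.0, 0.001]
force: [0.0, 0.8, -0.1]
grip_width: 0.002
gripper_force: 0.0
```

```bash
python3 - <<'E'
from h import *
p=read_camera("side"); s=get_state(); print(s["position"].round(4),s["force"].round(1))
cv2.imwrite("pics/e.png",cv2.resize(p["image"][140:260,270:390,::-1],None,fx=4,fy=4,interpolation=cv2.INTER_CUBIC))
E
```

```text
[0.5402 0.3413 0.0881] [-0.5  0.7 -0.8]
```

View pics/e.png

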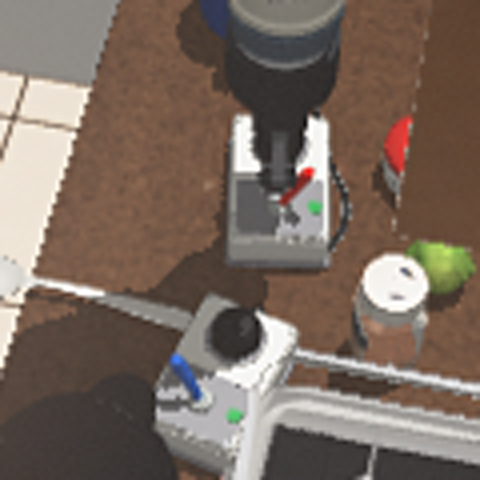

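The red lever has snapped over towards the green dot (crop pixel (310,172)), and the blue one is still off. I'll back away and rise.

servo_tool:
  plan:
    - {"fingers":-1,"x":0.15,"y":0,"z":0,"wx":0,"wy":0,"wz":0}
    - {"fingers":-1,"x":0.2,"y":0,"z":-0.1,"wx":0,"wy":0,"wz":0}
    - {"fingers":-1,"x":0.1,"y":0,"z":-0.3,"wx":0,"wy":0,"wz":0}
    - {"fingers":-1,"x":0,"y":0,"z":-0.3,"wx":0,"wy":0,"wz":0}
    - {"fingers":-1,"x":0,"y":0,"z":-0.3,"wx":0,"wy":0,"wz":0}
    - {"fingers":-1,"x":0,"y":0,"z":-0.3,"wx":0,"wy":0,"wz":0}
    - {"fingers":-1,"x":0,"y":0,"z":-0.3,"wx":0,"wy":0,"wz":0}
    - {"fingers":-1,"x":0,"y":0,"z":-0.3,"wx":0,"wy":0,"wz":0}
    - {"fingers":-1,"x":0,"y":0,"z":0,"wx":0,"wy":0,"wz":0}
    - {"fingers":-1,"x":0,"y":0,"z":0,"wx":0,"wy":0,"wz":0}

```text
clock: 9.33
position: [0.4954, 0.3328, 0.28]
orientation: [-0.096, 0.995, 0.001, 0.002]
force: [-1.0, 0.0, -0.4]
grip_width: 0.0
gripper_force: 0.0
```

```bash
python3 - <<'E'
from h import *
p=read_camera("side")
cv2.imwrite("pics/f.png",cv2.resize(p["image"][130:350,220:400,::-1],None,fx=2.7,fy=2.7,interpolation=cv2.INTER_CUBIC))
E
```

```text
(no output)
```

View pics/f.png

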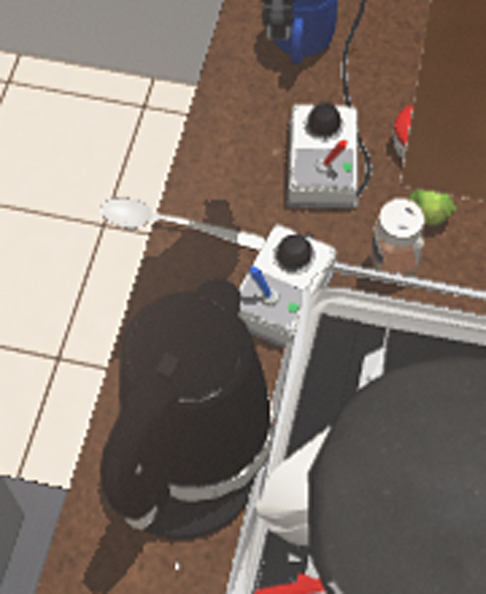

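The red lever leans to its green dot at (335,152), the blue is off at (260,280), the lid is shut and the hand is clear.

```bash
python3 -c "
from workcell import *
print(sign_off())"
```

```text
the job is handed in; nothing more can be done
None
```

The job is handed in: the kettle lid is shut, the red switch then snapped on and stayed on, the blue switch is still off, the kettle is on its base, and the hand is clear, though pressing the lid shut peaked at 40.3 N through the fingertips (the 40 N limit is for the arm or gripper body).

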